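# Clamp the setter's stick and swing it to the mark

## Robot

A 6-joint arm with a two-finger parallel gripper is mounted at the origin on the work surface. World frame = base frame: x ahead of the robot, y to its left, z up, the work surface at z = 0. Lengths are in m, angles in rad, forces in N, time in s.
With the tool pointing down it reaches from about 0.35 to 0.925 m from the base axis. Payload 6.4 kg.
Tool frame: the origin (TCP) lies midway between the tips of the shut fingers; the grasp point (between the pads) lies 19 mm behind it (bot.tcp_to_grasp is the distance from the TCP to the grasp point, in m); z points along the fingers, y is the line along which they close (so a half turn about z gives the same grasp; the last joint's range is limited). The gripper opens to 94 mm and grips with 3 to 60 N. Pads are 16 mm wide; open, the fingers measure 119 mm over their backs; the gripper's body (75 mm by 177 mm) begins 78 mm behind the grasp point.
Start: joints at [0.974, 0.245, 1.558, -0, 1.339, -0.174], TCP at [0.267, 0.593, 0.205] pointing down, gripper open.
Joint ranges: [-3.13, 3.13], [-1.02, 2.26], [0.13, 2.54], [-0.95, 4.09], [0.21, 2.88], [-2.74, 2.74]. Speed limits (rad/s): [2.57, 2.57, 3.14, 3.14, 3.14, 3.14].

## Interface

Orientations are given as a unit quaternion [x, y, z, w].
In Python, from cell import bot gives the robot as it stands.
- The arm moves only by the shell command python3 -m inch 'ROWS' [OPENING] [FORCE]. ROWS is JSON, a list of rows, each a list of 6 numbers: the shift along the tool's x, y, z normalised to -1 to 1, where 1 is 3 cm, then the turn, a rotation vector about the tool's x, y, z normalised to -1 to 1, where 1 is 4 degrees. A call has 1 to 5 rows; each row shifts and turns the commanded pose from where the row before left it, along the tool's axes as they then stand; what a row does not reach is not made up. A row lasts 1/12 s, in which the tool goes at most 41.7 mm and 7.16 degrees, less where a joint would pass 70% of its speed; a pose out of reach is approached as far as the arm can. A call with a number of a shift or a turn outside -1 to 1 is refused whole. A call with a gripper value outside its range is refused whole. OPENING is the opening, from -1 (shut) to 1 (fully open), set as the call begins (- or left out, the last holds). The fingers move at their own pace and stop on an object; FORCE is the grip in N (left out, the last holds). Time passes only in rows, so rows that do not move let the fingers close. It gives the time, the measured TCP pose, the force, the opening and the grip force at its end, in the units of the state.
- bot.observe(): the state, without advancing time (a new reading comes with each control period).
- bot.capture(name): name is "scene" or "side" or "wrist"; returns a dict with "color" (480x640x3 uint8, red, green, blue), "fovy" (degrees; the focal length in pixels is half the picture's height over the tangent of half this angle, whatever the lens; pixels are square), "cx", "cy" (the principal point, pixels), "rvec" (rotation vector, rad) and "tvec" (3), from world to camera coordinates, as OpenCV has them. Camera axes: x right, y down, z forward; pixel columns grow to the right and rows downward; lengths in m; the calibration is good to about 2 mm. A picture is of the moment at which its call begins. There is no depth.
- bot.close_job(): hands the job in; it is judged then, once.
The state is a dict: "time_s": time; "joints": joint angles; "qd": joint speeds; "joint_efforts": joint torques, N m; "position": TCP position; "tool_rot": TCP orientation; "force": force on the tool from outside, world axes, zero at the start; "moment": the same for the moment, N m; "gripper_width": opening from 0.0 (shut) to 1.0 (fully open); "grasp_force": force on a finger pad.
Only numpy, scipy, OpenCV 4.12 (cv2) and the standard library are available. Lean on these libraries where they do the work, as an engineer would, in place of code of your own. Each camera call takes 0.05 s, during which the arm holds its last target. There are 200 camera calls.

## Task

Take the setter's stick from its wooden rest and slide it, thin end first, into the channel of the swivel clamp until it is fully home and the spring plunger in the clamp's side has clicked into the stick's groove. Then turn the clamp head, click by click, until its pointer stands at the long mark on the foot, and let go with the stick still fully home. Leave the burner, tin, loupe and hammer where they are.

Things in the scene. Friction and masses are not known exactly. Their poses are not given: they have to be found in the camera images.
- stick_grip (a point): Setter's stick: centre of its wooden handle (80 long, 22 x 22 mm square), the place to grip; at the start level, 45 mm above the bench. Its x axis runs along the stick, away from the thin end: handle x -40 to +40, steel disc 28 across x 40 to 48, square aluminium shank 12 x 12 mm from x -40 to the nose at x -123.5.
- stick_nose (a point): Centre of the tip of the shank's thin end, same axes as stick_grip. The nose tapers to 6 x 6 mm over its last 8 mm. The groove, both sides cut in to 6 mm thick over 10 mm, is centred 19 mm behind the tip.
- stick: The whole stick, 0.08 to 0.15 kg, balanced near the handle's middle; its origin and axes are those of stick_grip.
- rest: Dark wooden rest, fixed; origin on the bench under the handle's centre, x along the stick as it lies (nose at -x). Base 150 x 44 x 8 mm. Upright under the shank at x -80 (10 thick, 28 wide, lips 46 mm high) and under the handle at x +33 (8 thick, 38 wide, lips 41 mm high); between them the handle is free for the fingers.
- clamp_axis (a point): Swivel clamp: point on the upright turning axis, at the height of the channel's centre line, 65 mm above the bench; axes turn with the head, x points out of the channel's mouth. The head is a scalloped steel wheel, a dark dome and, on top, a straight steel channel 14 mm wide, 14 mm high inside, 30 mm outside, its floor 58 mm above the bench.
- clamp_mouth (a point): Centre of the channel's flared mouth (23 mm wide at its outer end), 50 mm from the turning axis, 65 mm high; axes of clamp_axis. In clamp_axis x: the channel runs from the end stop at -30 to 40, then flares to 50; a bridge roofs it from -36 to 20 (ceiling 72, top 78 mm above the bench); from 20 outwards it is open above.
- clamp_home (a point): Where the stick's nose must be when fully home: on the channel's centre line, at clamp_axis x -29.5 mm, 65 mm above the bench. The stick's x axis then points the same way as clamp_axis x and the handle's centre is 94 mm from the turning axis.
- long_mark (a point): Middle of the one long broad bright bar (24 x 6 mm) on top of the clamp's foot (fixed dark steel disc, 160 across, 14 high), 67 mm from the axis; 11 short bars mark the other 30 degree steps. The pointer is the bright wedge low on the head, opposite the channel's mouth: at the mark, the mouth points directly away from the long mark.
- swivel (a joint): Turn of the clamp head, rad: 0 with the pointer at the long mark, growing anticlockwise from above. Clicks every 30 degrees (0.524), held by a spring (about 0.3 N m to leave; past half-way it snaps to the next). Starts 1 to 3 clicks clockwise of the mark (about -0.52, -1.05 or -1.57). Stops at -2.2 and +0.65, so it can overshoot one click.
- plunger (a joint): Ball-nosed steel spring plunger in the channel's -y wall, at clamp_axis x -10.5 mm; value in m, how far it is pushed back: 0 with the channel empty, about 0.003 as the shank rides past, back to 0 to 0.001 once dropped in the groove, which happens in the last 3 mm before home. Passing it takes up to about 10 N along the stick; it then holds the stick.
- burner: brass spirit burner, 68 mm across, 80 mm high; bystander, origin under its centre
- tin: round metal tin, 51 mm across, 26 mm high; bystander, origin under its centre
- loupe: folding loupe lying flat, about 57 x 22 x 16 mm; bystander
- hammer: small hammer lying on the bench at the robot's right; bystander

How it is judged:
By the outcome, as a careful person would: the job done as asked, in the order asked, and still so for the second after the job is handed in, with the robot touching nothing.
It also fails if it takes over 50 s, if anything falls off the work surface, if the arm or the gripper's body presses on something with over 40 N, if the wrist force passes 120 N, or if a joint passes its speed limit or range.

## Working session

There is one attempt and no reset: what is moved stays moved. The work goes in short steps, Python scripts to look and compute and a shell command to move; the robot and the scene stay as the last step left them, time stands still between calls to the robot, and variables do not carry over. Pictures are saved under pics/ and viewed, at most 10 in all, crops included, and the job is handed in when it is done.

```bash
mkdir -p pics; ls
python3 - <<'E'
from cell import bot
import cv2,pickle
d={}
for n in("scene","side","wrist"):
    c=bot.capture(n);d[n]=c;cv2.imwrite(f"pics/{n}0.png",c["color"][:,:,::-1]);print(n,c["fovy"],c["cx"],c["cy"],c["rvec"],c["tvec"])
pickle.dump(d,open("c0.pkl","wb"));o=bot.observe();print(o["time_s"],o["position"],o["tool_rot"],o["gripper_width"],o["force"],bot.tcp_to_grasp)
E
```

```text
pics
scene 47.77663849465741 320.0570693238987 236.99203616142543 [ 0.97054102  2.34725153 -1.18389558] [ 0.47430342 -0.13706615  1.55910239]
side 49.52067878280593 320.39618252292513 243.6821090201346 [ 0.66134865 -2.69668051  1.09168418] [0.46240977 0.31622263 0.83419486]
wrist 62.701390646994085 322.0603552670132 246.22664124352664 [-2.43015399 -1.57160752 -0.22185997] [-0.64911251 -0.02964572  0.3931172 ]
0.15 [0.2664316  0.59240589 0.20462569] [ 2.09822006e-01  9.77739335e-01 -6.66155728e-04 -2.72515243e-04] 0.9946863926367128 [ 0.12787473 -0.24436976 -0.07653792] 0.0188
```

View pics/scene0.png

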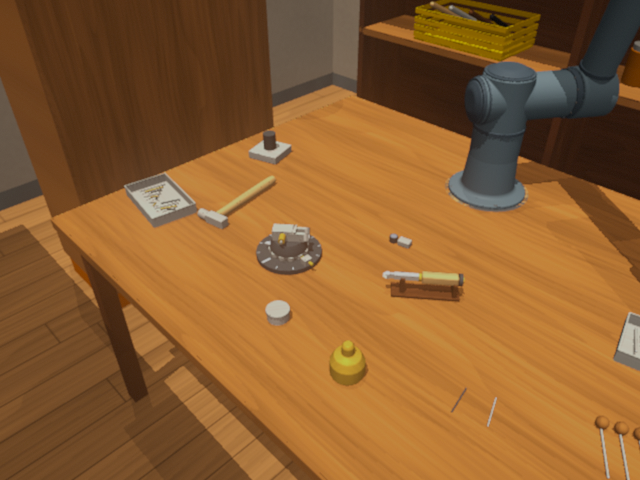

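View pics/side0.png

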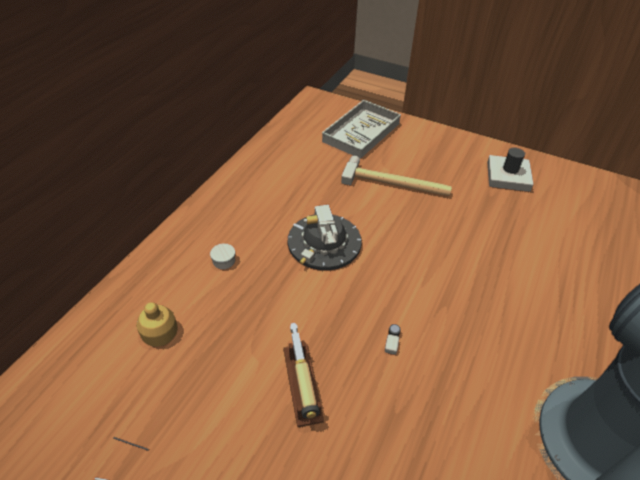

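Both cameras show the clamp (scene 290,250; side 325,240) and the stick on its rest (scene 425,280; side 305,380). I'll enlarge these in a single montage.

Run:
```python
import pickle,cv2,numpy as np
d=pickle.load(open("c0.pkl","rb"))
s=d["scene"]["color"];t=d["side"]["color"]
def cr(im,x,y,w=100,h=75):return cv2.resize(im[y:y+h,x:x+w],(400,300),interpolation=cv2.INTER_CUBIC)
m=np.vstack([np.hstack([cr(s,240,210),cr(t,275,190)]),np.hstack([cr(s,375,245),cr(t,250,315,150,112)])])
cv2.imwrite("pics/m1.png",m[:,:,::-1])
```

```text
(no output)
```

View pics/m1.png

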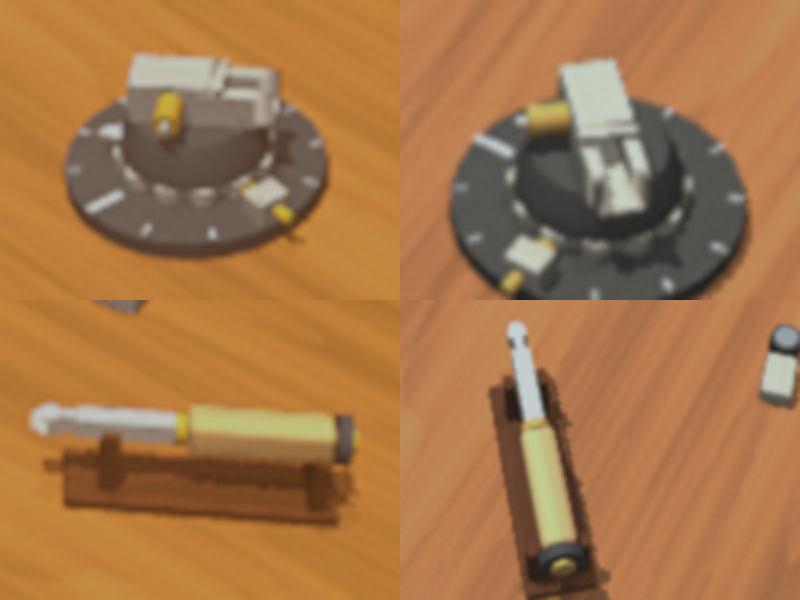

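The zooms show the channel mouth pointing right in scene and toward the camera in side. The long mark is at scene (266,260) and side (298,226). The pointer at scene (268,243) is about two short bars clockwise of it. The stick nose is at scene (383,274) and its disc at scene (461,280).

```bash
cat > h.py <<'E'
import pickle,cv2,numpy as np
from scipy.optimize import least_squares
def cam(c):
    f=240/np.tan(np.radians(c["fovy"])/2)
    return np.array([[f,0,c["cx"]],[0,f,c["cy"]],[0,0,1]]),np.array(c["rvec"]),np.array(c["tvec"])
def back(c,px,z):
    K,r,t=cam(c);R=cv2.Rodrigues(r)[0];px=np.atleast_2d(px).astype(float)
    d=(R.T@np.linalg.inv(K)@np.c_[px,np.ones(len(px))].T).T;o=-R.T@t
    return o+d*((z-o[2])/d[:,2])[:,None]
def proj(c,P):
    K,r,t=cam(c);return cv2.projectPoints(np.atleast_2d(P).astype(float),r,t,K,None)[0].reshape(-1,2)
E
python3 - <<'E'
from h import *
np.set_printoptions(precision=4,suppress=True)
d=pickle.load(open("c0.pkl","rb"));S,T=d["scene"],d["side"]
s=lambda *p:np.array(p)/4.+[240,210]
t=lambda *p:np.array(p)/4.+[275,190]
ss=lambda *p:np.array(p)/4.+[375,245]
tt=lambda *p:np.array(p)/(400/150)+[250,315]
for n,C,L,b in(("S",S,s((104,202)),s((74,168),(147,229),(212,233),(309,182),(312,139),(85,131))),("T",T,t((92,146)),t((60,187),(74,238),(194,294),(267,285),(318,247),(335,197),(312,150),(269,116)))):
    B=back(C,b,.014)[:,:2];l=back(C,L,.014)[0,:2]
    r=least_squares(lambda q:np.r_[np.hypot(*(B-q[:2]).T)-q[2],np.hypot(*(l-q[:2]))-.067],[*B.mean(0),.07]).x
    print(n,"axis",r,"long",l,"ang",np.degrees(np.arctan2(*(l-r[:2])[::-1])),np.degrees(np.arctan2(*(B-r[:2]).T[::-1])))
for n,C,a,b in(("S",S,ss((33,118),),ss((346,139),)),("T",T,tt((116,28),),tt((163,257),))):
    a,b=back(C,a,.045)[0],back(C,b,.045)[0];print(n,"nose",a,"disc",b,np.linalg.norm(a-b),np.degrees(np.arctan2(*(b-a)[1::-1])))
# channel top
print("roofT edges",back(T,t((160,65),(182,125),(214,60),(238,122)),.078))
print("roofS edges",back(S,s((133,57),(218,62),(129,90),(210,93)),.078))
for n,C,l in(("S",S,(ss((-260,-20),)),),):pass
E
```

```text
S axis [ 0.5979 -0.1788  0.0734] long [ 0.6652 -0.1844] ang -4.737124194021993 [-36.3217  25.4548  55.6954 115.2337 148.6734 -65.5275]
T axis [ 0.6015 -0.1776  0.0733] long [ 0.6688 -0.1829] ang -4.580485554556538 [  24.3103   54.6714  115.5773  145.8196  176.1211 -153.777  -124.1495
  -96.2761]
S nose [0.5381 0.0666 0.045 ] disc [0.4319 0.1981 0.045 ] 0.16899878911550437 128.92474127494273
T nose [0.5391 0.0686 0.045 ] disc [0.4361 0.1966 0.045 ] 0.16427941107536564 128.79526812313134
roofT edges [[ 0.6344 -0.196   0.078 ]
 [ 0.6035 -0.161   0.078 ]
 [ 0.6112 -0.213   0.078 ]
 [ 0.5793 -0.1765  0.078 ]]
roofS edges [[ 0.6125 -0.2137  0.078 ]
 [ 0.5803 -0.1739  0.078 ]
 [ 0.636  -0.19    0.078 ]
 [ 0.6047 -0.1543  0.078 ]]
```

```bash
cat >> h.py <<'E'
from scipy.spatial.transform import Rotation as Ro
def plan(pos,yaw=None):
    """units of rows from now: turn first (rotvec/4deg), then shift in turned axes (/30mm); yaw = heading of tool x, tool down"""
    from cell import bot
    o=bot.observe();R=Ro.from_quat(o["tool_rot"]);G=R
    if yaw is not None:
        G=Ro.from_euler("z",yaw,degrees=True)*Ro.from_euler("x",180,degrees=True)
        print("turn",np.round(np.degrees((R.inv()*G).as_rotvec())/4,2))
    e=np.array(pos)-o["position"];x=R.as_matrix()[:,0]
    print("t",o["time_s"],"pos",np.round(o["position"],4),"yaw",round(np.degrees(np.arctan2(x[1],x[0])),2),"F",np.round(o["force"],1),"w",round(o["gripper_width"],3),"gf",round(o["grasp_force"],1),"j6",round(o["joints"][5],2))
    print("shift(after turn)",np.round(G.inv().apply(e)/.03,2),"shift(now)",np.round(R.inv().apply(e)/.03,2))
E
python3 - <<'E'
from h import *
plan([.4613,.1635,.17],128.85)
d=pickle.load(open("c0.pkl","rb"));S,T=d["scene"],d["side"]
a=np.array([.5997,-.1782])
for n,C,p in(("S",S,(268,242.75)),):
    for z in(.018,.024,.03):
        l=back(C,p,z)[0,:2]-a;print("pointer",z,np.hypot(*l),np.degrees(np.arctan2(l[1],l[0])))
print("mouth floor T",np.degrees(np.arctan2(*(back(T,(275+216/4,190+200/4),.058)[0,:2]-a)[::-1])))
print("loupe",back(T,[(393,331),(392,345)],.01)[:,:2],"tin",back(S,(278,307),.026),"burner",back(S,(347,375),.01))
W=d["wrist"];K,r,t=cam(W);R=cv2.Rodrigues(r)[0];o=-R.T@t
from cell import bot
ob=bot.observe();Q=Ro.from_quat(ob["tool_rot"]).as_matrix()
print("cam in tool",Q.T@(o-ob["position"]),"axes",Q.T@R.T)
E
```

```text
turn [-0.02  0.    6.73]
t 0.15 pos [0.2664 0.5924 0.2046] yaw 155.78 F [ 0.1 -0.2 -0.1] w 0.995 gf 0.0 j6 -0.17
shift(after turn) [-15.21  -3.91   1.15] shift(now) [-11.79 -10.37   1.17]
pointer 0.018 0.055559204986954464 -68.63223172760122
pointer 0.024 0.05190831323132451 -61.067494110529026
pointer 0.03 0.04928670099778001 -52.533256379574404
mouth floor T 124.76143662687369
loupe [[ 0.3833722  -0.02757236]
 [ 0.37380333  0.00149628]] tin [[ 0.75662649 -0.03596577  0.026     ]] burner [[0.77508107 0.1795415  0.01      ]]
cam in tool [ 8.13797312e-02  9.15190064e-05 -1.79744579e-01] axes [[-1.80887966e-04 -9.59978370e-01 -2.80074091e-01]
 [ 9.99999797e-01 -2.58653567e-06 -6.36991840e-04]
 [ 6.10773967e-04 -2.80074150e-01  9.59978176e-01]]
```

```bash
python3 -m inch '[[-0.98,-0.86,0.1,0,0,0],[-0.98,-0.86,0.1,0,0,0],[-0.98,-0.86,0.1,0,0,0],[-0.98,-0.86,0.1,0,0,0],[-0.98,-0.86,0.1,0,0,0]]' 1
python3 -m inch '[[-0.98,-0.86,0.1,0,0,0],[-0.98,-0.86,0.1,0,0,0],[-0.98,-0.86,0.1,0,0,0],[-0.98,-0.86,0.1,0,0,0],[-0.98,-0.86,0.1,0,0,0]]'
python3 -m inch '[[-0.98,-0.86,0.1,0,0,0],[-0.98,-0.86,0.1,0,0,0],[0,0,0,0,0,0.96],[0,0,0,0,0,0.96],[0,0,0,0,0,0.96]]'
python3 -m inch '[[0,0,0,0,0,0.96],[0,0,0,0,0,0.96],[0,0,0,0,0,0.96],[0,0,0,0,0,0.96],[0,0,0,0,0,0]]'
python3 - <<'E'
from h import *
from cell import bot
plan([.4613,.1635,.0262],128.85)
c=bot.capture("wrist");pickle.dump(c,open("w1.pkl","wb"));cv2.imwrite("pics/w1.png",c["color"][:,:,::-1])
E
```

```text
time_s: 0.57
position: [0.348, 0.4131, 0.19]
tool_rot: [0.209, 0.978, -0.0, -0.0]
force: [0.4, 0.8, 0.5]
gripper_width: 0.999
grasp_force: 0.0
time_s: 0.98
position: [0.4292, 0.2351, 0.1752]
tool_rot: [0.21, 0.978, 0.0, 0.0]
force: [1.3, -0.6, -1.1]
gripper_width: 1.0
grasp_force: 0.0
time_s: 1.4
position: [0.4615, 0.1647, 0.1691]
tool_rot: [0.309, 0.951, -0.0, -0.0]
force: [-0.4, -0.3, 0.1]
gripper_width: 0.999
grasp_force: 0.0
time_s: 1.82
position: [0.4612, 0.1656, 0.1692]
tool_rot: [0.432, 0.902, -0.0, -0.0]
force: [-1.0, 0.1, -0.7]
gripper_width: 1.003
grasp_force: 0.0
turn [-0.01 -0.   -0.  ]
t 1.8167 pos [0.4612 0.1656 0.1692] yaw 128.83 F [-1.   0.1 -0.7] w 1.003 gf 0.0 j6 -0.56
shift(after turn) [-0.06 -0.04  4.77] shift(now) [-0.06 -0.04  4.77]
```

View pics/w1.png

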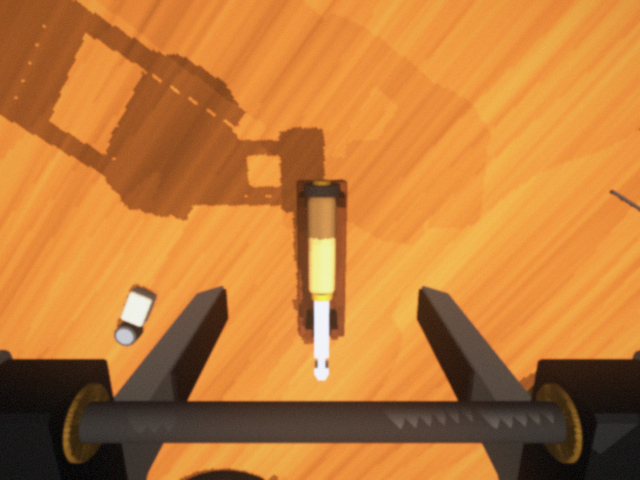

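The wrist picture shows the stick straight between the fingers: nose tip at (321,379), disc at about (322,188), handle/ferrule joint at (322,297). Refining the grip point.

Run:
```python
from h import *
c=pickle.load(open("w1.pkl","rb"))
n,f,d=back(c,[(321,379),(322,297),(322,188)],.045)
u=(d-n)/np.linalg.norm(d-n);print(n,f,d,np.linalg.norm(d-n),np.degrees(np.arctan2(u[1],u[0])))
print("grip",n+.1235*u,d-.044*u)
g=(n+.1235*u+d-.044*u)/2;plan([g[0],g[1],.0262],np.degrees(np.arctan2(u[1],u[0])))
```

```text
[0.54244121 0.06340532 0.045     ] [0.49352024 0.12563073 0.045     ] [0.43650772 0.19649034 0.045     ] 0.1700985816013156 128.51921323407362
grip [0.46552824 0.16003164 0.045     ] [0.4639099  0.16206477 0.045     ]
turn [-0.01 -0.    0.11]
t 1.8667 pos [0.4612 0.1657 0.1692] yaw 128.97 F [-0.   0.8 -0.4] w 1.001 gf 0.0 j6 -0.57
shift(after turn) [-0.19 -0.    4.77] shift(now) [-0.19 -0.    4.77]
```

```bash
python3 -m inch '[[-0.12,-0.01,0.9,0,0,0],[0,0,0.9,0,0,0],[0,0,0.9,0,0,0],[0,0,0.9,0,0,0],[0,0,0.7,0,0,0]]'
python3 -m inch '[[0,0,0.47,0,0,0],[0,0,0,0,0,0],[0,0,0,0,0,0]]' 
python3 -m inch '[[0,0,0,0,0,0],[0,0,0,0,0,0],[0,0,0,0,0,0],[0,0,0,0,0,0],[0,0,0,0,0,0]]' -1 40
python3 -m inch '[[0,0,0,0,0,0],[0,0,0,0,0,0],[0,0,0,0,0,0],[0,0,0,0,0,0]]'
python3 -c "
from h import *;plan([.463,.162,.12])"
```

```text
time_s: 2.28
position: [0.4623, 0.1626, 0.0384]
tool_rot: [0.43, 0.903, -0.001, -0.001]
force: [-0.4, -0.3, -0.0]
gripper_width: 0.998
grasp_force: 0.0
time_s: 2.53
position: [0.4629, 0.1626, 0.0259]
tool_rot: [0.431, 0.902, -0.0, -0.001]
force: [0.5, -0.0, 0.2]
gripper_width: 1.003
grasp_force: 0.0
time_s: 2.95
position: [0.4639, 0.1628, 0.027]
tool_rot: [0.431, 0.902, 0.0, 0.001]
force: [-0.4, 0.9, 0.2]
gripper_width: 0.683
grasp_force: 0.0
time_s: 3.28
position: [0.4634, 0.1627, 0.0263]
tool_rot: [0.431, 0.902, -0.0, -0.0]
force: [-0.3, 0.3, -0.1]
gripper_width: 0.398
grasp_force: 0.0
t 3.2833 pos [0.4634 0.1627 0.0263] yaw 128.9 F [-0.3  0.3 -0.1] w 0.398 gf 0.0 j6 -0.57
shift(after turn) [-0.01 -0.03 -3.12] shift(now) [-0.01 -0.03 -3.12]
```

```bash
python3 -m inch '[[0,0,0,0,0,0],[0,0,0,0,0,0],[0,0,0,0,0,0],[0,0,0,0,0,0],[0,0,0,0,0,0]]'
python3 -m inch '[[0,0,-0.2,0,0,0],[0,0,-0.6,0,0,0],[0,0,-0.8,0,0,0],[0,0,-0.8,0,0,0],[0,0,-0.8,0,0,0]]'
python3 -c "
from h import *;plan([.463,.162,.12])"
```

```text
time_s: 3.7
position: [0.4634, 0.1627, 0.0263]
tool_rot: [0.431, 0.902, -0.0, -0.0]
force: [0.0, -0.4, -0.1]
gripper_width: 0.233
grasp_force: 40.0
time_s: 4.12
position: [0.4631, 0.1627, 0.1235]
tool_rot: [0.431, 0.902, -0.0, -0.0]
force: [0.0, 0.8, -1.1]
gripper_width: 0.229
grasp_force: 40.0
t 4.1167 pos [0.4631 0.1627 0.1235] yaw 128.9 F [ 0.   0.8 -1.1] w 0.229 gf 40.0 j6 -0.57
shift(after turn) [-0.02 -0.02  0.12] shift(now) [-0.02 -0.02  0.12]
```

Run:
```python
from h import *
d=pickle.load(open("c0.pkl","rb"));rows=[]
for ang in(115.3,130):
    r=[]
    for n,a,o in(("scene",(.598,-.1788),(240,210)),("side",(.6015,-.1776),(275,190))):
        im=cv2.resize(d[n]["color"][o[1]:o[1]+75,o[0]:o[0]+100],(400,300),interpolation=cv2.INTER_CUBIC)
        R=Ro.from_euler("z",ang,degrees=True)
        def L(pts,col):
            p=(proj(d[n],R.apply(np.array(pts,float)/1e3)+[*a,0])-o+.5)*4-.5
            cv2.polylines(im,[np.round(p).astype(int).reshape(-1,1,2)],False,col,1)
        L([(20,0,78),(-36,0,78)],(255,0,0));L([(-36,-15,78),(-36,15,78)],(255,0,0));L([(20,-15,78),(20,15,78)],(255,0,0))
        L([(20,7,72),(40,7,72),(50,11.5,72)],(0,0,255));L([(20,-7,72),(40,-7,72),(50,-11.5,72)],(0,0,255))
        L([(20,0,58),(50,0,58)],(0,255,0))
        R=Ro.from_euler("z",-4.7,degrees=True);L([(80*np.cos(x),80*np.sin(x),14) for x in np.linspace(0,6.283,60)],(255,0,255));L([(55,0,14),(79,0,14)],(255,0,255))
        r.append(im)
    rows.append(np.hstack(r))
cv2.imwrite("pics/ov.png",np.vstack(rows)[:,:,::-1])
```

```text
(no output)
```

View pics/ov.png

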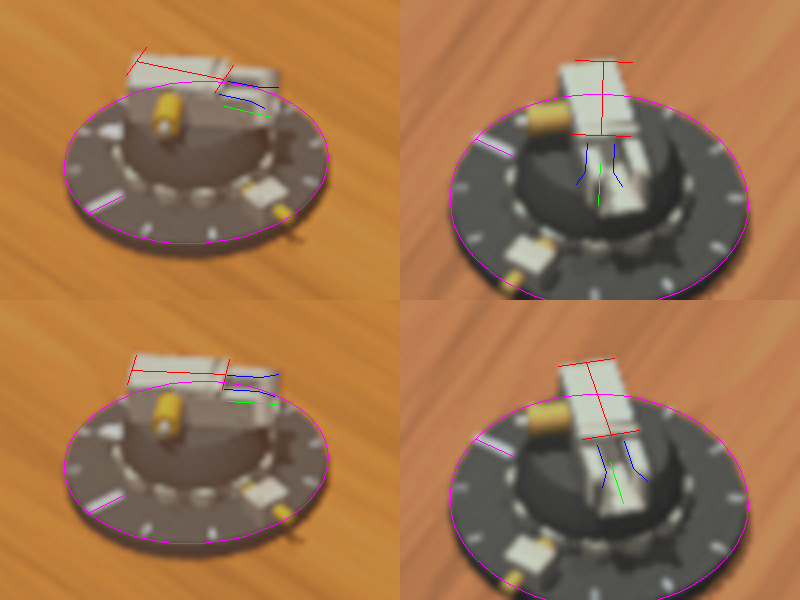

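The overlay at 130° fits the channel in both views and 115° doesn't. The foot ellipse and long mark (-4.7°) fit as well, so the head sits about 45° from the mark. I'll check whether it has settled since that first frame, and move toward a standoff meanwhile.

Run:
```python
from h import *
from cell import bot
d={};rows=[]
c0=pickle.load(open("c0.pkl","rb"))
r=[]
for n,o in(("scene",(240,210)),("side",(275,190))):
    d[n]=bot.capture(n)
    f=lambda c:cv2.resize(c["color"][o[1]:o[1]+75,o[0]:o[0]+100],(400,300),interpolation=cv2.INTER_CUBIC)
    print(n,np.abs(f(d[n]).astype(int)-f(c0[n])).mean(),np.allclose(d[n]["tvec"],c0[n]["tvec"]))
    r.append(f(d[n]))
pickle.dump(d,open("c1.pkl","wb"))
w=[cv2.resize(d[n]["color"],(400,300)) for n in d]
cv2.imwrite("pics/c1.png",np.vstack([np.hstack(r),np.hstack(w)])[:,:,::-1])
for a in(115.3,130):
    u=np.array([np.cos(np.radians(a)),np.sin(np.radians(a))]);p=np.array([.5998,-.1782])+.225*u;print(p);plan([*p,.12],a)
```

```text
scene 3.4570694444444445 True
side 45.793416666666666 True
[0.50364448 0.02521857]
turn [0.11 0.05 3.4 ]
t 4.2167 pos [0.4665 0.1631 0.1269] yaw 128.9 F [ 0.8 -0.6 -0.6] w 0.231 gf 40.0 j6 -0.57
shift(after turn) [-4.68 -0.85  0.23] shift(now) [-4.35 -1.92  0.23]
[ 0.45517279 -0.00584   ]
turn [ 0.11  0.07 -0.27]
t 4.2167 pos [0.4665 0.1631 0.1269] yaw 128.9 F [ 0.8 -0.6 -0.6] w 0.231 gf 40.0 j6 -0.57
shift(after turn) [-4.07 -3.91  0.23] shift(now) [-4.14 -3.83  0.22]
```

View pics/c1.png

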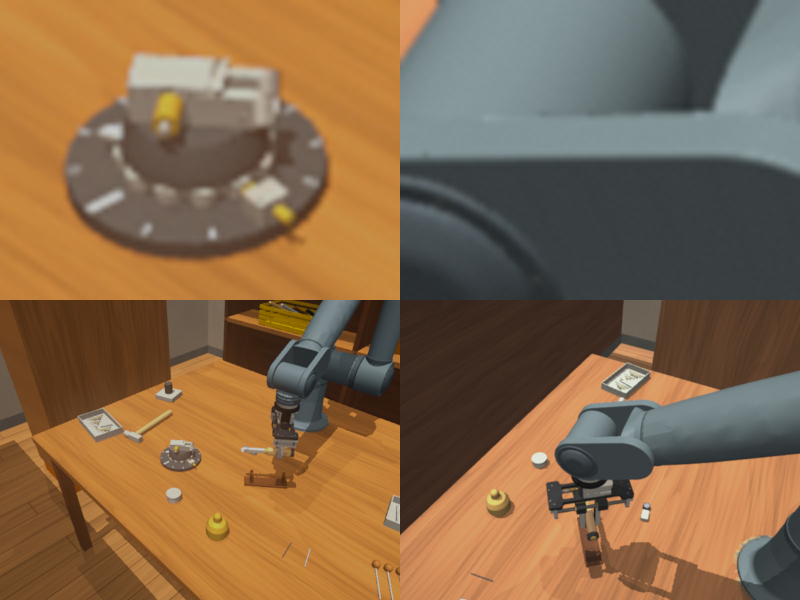

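The new scene frame shows the head unchanged (roof still at scene 273-297, 224-233) and the side view blocked by the arm. I'll hover beside the clamp for a close wrist view before inserting.

```bash
python3 -c "
from h import *;plan([.522,-.177,.25],128.9)"
```

```text
turn [0.11 0.07 0.  ]
t 4.2167 pos [0.4665 0.1631 0.1269] yaw 128.9 F [ 0.8 -0.6 -0.6] w 0.231 gf 40.0 j6 -0.57
shift(after turn) [-9.98 -5.68 -4.1 ] shift(now) [-10.    -5.65  -4.1 ]
```

```bash
python3 -m inch '[[-0.9,-0.5,-0.4,0,0,0],[-0.9,-0.5,-0.4,0,0,0],[-0.9,-0.5,-0.4,0,0,0],[-0.9,-0.5,-0.4,0,0,0],[-0.9,-0.5,-0.4,0,0,0]]'
python3 -m inch '[[-0.9,-0.5,-0.4,0,0,0],[-0.9,-0.5,-0.4,0,0,0],[-0.9,-0.5,-0.4,0,0,0],[-0.9,-0.5,-0.4,0,0,0],[-0.9,-0.5,-0.4,0,0,0]]'
python3 -m inch '[[-0.7,-0.5,0,0,0,0],[-0.2,-0.1,0,0,0,0],[0,0,0,0,0,0],[0,0,0,0,0,0],[0,0,0,0,0,0]]'
python3 - <<'E'
from h import *
from cell import bot
plan([.522,-.177,.25],128.9)
c=bot.capture("wrist");pickle.dump(c,open("w2.pkl","wb"));cv2.imwrite("pics/w2.png",c["color"][:,:,::-1])
E
```

```text
time_s: 4.63
position: [0.4891, 0.0093, 0.1816]
tool_rot: [0.431, 0.902, -0.0, -0.001]
force: [0.6, -0.0, -0.6]
gripper_width: 0.232
grasp_force: 40.0
time_s: 5.05
position: [0.5156, -0.1429, 0.2414]
tool_rot: [0.431, 0.902, 0.0, -0.001]
force: [0.5, -0.1, -0.5]
gripper_width: 0.233
grasp_force: 40.0
time_s: 5.47
position: [0.5187, -0.1724, 0.2412]
tool_rot: [0.431, 0.902, 0.0, -0.001]
force: [-0.4, 0.8, -0.9]
gripper_width: 0.229
grasp_force: 40.0
turn [-0.01 -0.03  0.02]
t 5.4667 pos [ 0.5187 -0.1724  0.2412] yaw 128.96 F [-0.4  0.8 -0.9] w 0.229 gf 40.0 j6 -1.21
shift(after turn) [-0.19 -0.01 -0.29] shift(now) [-0.19 -0.01 -0.29]
```

View pics/w2.png

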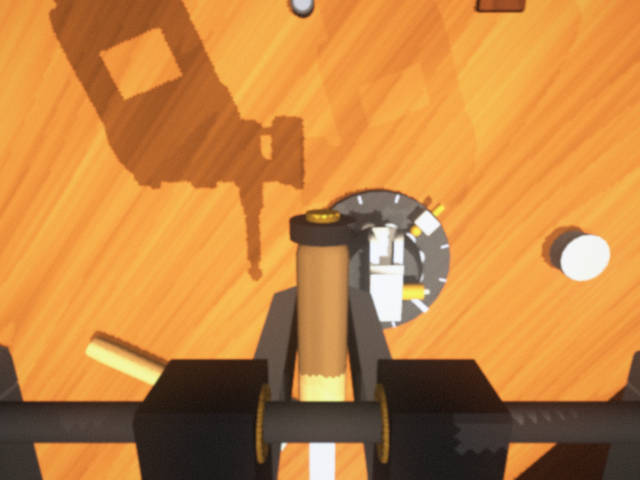

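The wrist view shows the channel almost parallel to the held stick. The roof midline runs from (387,270) to (387,320), the mouth is at about (385,230), the long mark at (420,307) and short bars at (360,201), (397,199) and (444,246).

Run:
```python
from h import *
c=pickle.load(open("w2.pkl","rb"))
im=c["color"].astype(float);g=cv2.cvtColor(c["color"],cv2.COLOR_RGB2GRAY)
# roof edges by row gradient
L=[];Rr=[]
for y in range(282,317,3):
    row=g[y].astype(float);gr=np.diff(row)
    l=360+np.argmax(gr[360:385]);r=390+np.argmin(gr[390:412]);L.append((l+.5,y));Rr.append((r+.5,y))
print(L[::3],Rr[::3])
for E in(L,Rr):
    P=back(c,E,.078)[:,:2];v=cv2.fitLine(P.astype(np.float32),cv2.DIST_HUBER,0,.0001,.0001).ravel();print("edge heading",np.degrees(np.arctan2(v[1],v[0]))%180,v[2:])
B=back(c,[(360,201),(397,199),(444,246)],.014)[:,:2];l=back(c,(420,307),.014)[0,:2]
r=least_squares(lambda q:np.r_[np.hypot(*(B-q[:2]).T)-.0733,np.hypot(*(l-q[:2]))-.067],[.6,-.178]).x
print("axis",r,[np.degrees(np.arctan2(*(p-r)[::-1])) for p in[l,*B]])
print("mouth",back(c,(385,230),.06)[0,:2])
P=back(c,[((a[0]+b[0])/2,a[1]) for a,b in zip(L,Rr)],.078)[:,:2];print("midline",P[0],P[-1])
print(im[240:320:10,350:420:6].mean(2).astype(int))
```

```text
[(np.float64(369.5), 282), (np.float64(369.5), 291), (np.float64(372.5), 300), (np.float64(375.5), 309)] [(np.float64(402.5), 282), (np.float64(401.5), 291), (np.float64(401.5), 300), (np.float64(401.5), 309)]
edge heading 146.10126 [ 0.60188407 -0.19836417]
edge heading 129.65991 [ 0.62125325 -0.17957458]
axis [ 0.60411282 -0.17839175] [np.float64(-7.235767074950195), np.float64(147.0664562799466), np.float64(117.0230590239949), np.float64(56.56015587462655)]
mouth [ 0.5697169  -0.14092179]
midline [ 0.59842623 -0.17611812] [ 0.62303073 -0.19957276]
[[ 55  57  56 101 237 247 246 160 239 121  85 153]
 [ 63  62  83  83 248 247 238 116 248 149  85  76]
 [ 98 110  70  92 248 170 161 127 247 136 131  87]
 [115 110  70  85 221 238 244 247 247 164 127 125]
 [114 108  70  86 248 248 248 248 248  83  79  79]
 [ 88  90  83  86 248 248 248 247 247 191 190 188]
 [ 78  96  93  96 236 247 248 247 248 136 164 245]
 [ 52  89  91  90  94 247 247 246 247 129 126 124]]
```

```bash
cat >> h.py <<'E'
A=np.array([.601,-.1782])
def at(r,ang,z=.0463,lat=0):
    a=np.radians(ang);u=np.array([np.cos(a),np.sin(a)]);p=A+r*u+lat*np.array([-u[1],u[0]])
    plan([*p,z],ang)
    from cell import bot
    v=bot.observe()["position"][:2]-A;print("r,lat now mm",np.round(1e3*np.array([v@u,u[0]*v[1]-u[1]*v[0]]),1),"bearing",round(np.degrees(np.arctan2(v[1],v[0])),2))
E
python3 -c "
from h import *;at(.1985,129.5)"
```

```text
turn [-0.   -0.02 -0.13]
t 5.5167 pos [ 0.5188 -0.1724  0.2415] yaw 128.99 F [ 0.1  0.  -1. ] w 0.23 gf 40.0 j6 -1.21
shift(after turn) [4.73 1.99 6.51] shift(now) [4.73 1.95 6.51]
r,lat now mm [56.7 59.7] bearing 175.98
```

```bash
python3 -m inch '[[0.95,0.39,0.5,0,0,-0.13],[0.95,0.39,0.5,0,0,0],[0.95,0.39,0.5,0,0,0],[0.95,0.39,0.5,0,0,0],[0.93,0.42,0.5,0,0,0]]'
python3 -m inch '[[0,0,0.8,0,0,0],[0,0,0.9,0,0,0],[0,0,0.9,0,0,0],[0,0,0.8,0,0,0],[0,0,0.5,0,0,0]]'
python3 -m inch '[[0,0,0,0,0,0],[0,0,0,0,0,0]]'
python3 - <<'E'
from h import *
from cell import bot
at(.1985,129.5)
d={};r=[]
for n,o in(("scene",(240,190)),("side",(240,165))):
    c=d[n]=bot.capture(n);f=c["color"][o[1]:o[1]+150,o[0]:o[0]+200];r.append(cv2.resize(f,(400,300),interpolation=cv2.INTER_CUBIC))
pickle.dump(d,open("c2.pkl","wb"));cv2.imwrite("pics/c2.png",np.hstack(r)[:,:,::-1])
E
```

```text
time_s: 5.93
position: [0.4741, -0.0241, 0.1665]
tool_rot: [0.427, 0.904, 0.0, -0.0]
force: [0.2, -0.4, -1.4]
gripper_width: 0.228
grasp_force: 40.0
time_s: 6.35
position: [0.4732, -0.0247, 0.0478]
tool_rot: [0.426, 0.905, -0.0, -0.002]
force: [-0.3, -0.1, -1.1]
gripper_width: 0.229
grasp_force: 40.0
time_s: 6.52
position: [0.4745, -0.0255, 0.0499]
tool_rot: [0.427, 0.904, -0.0, -0.001]
force: [0.1, 0.2, -1.3]
gripper_width: 0.232
grasp_force: 40.0
turn [-0.01 -0.02 -0.  ]
t 6.5167 pos [ 0.4745 -0.0255  0.0499] yaw 129.49 F [ 0.1  0.2 -1.3] w 0.232 gf 40.0 j6 -0.98
shift(after turn) [0.01 0.02 0.12] shift(now) [0.01 0.02 0.12]
r,lat now mm [198.3   0.5] bearing 129.65
```

View pics/c2.png

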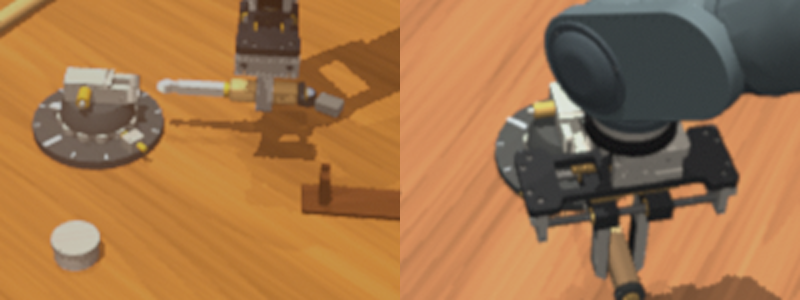

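The scene crop shows the shank lined up with the channel mouth, nose at crop (163,86), about 25 mm short. Advancing.

```bash
python3 -m inch '[[-0.3,0,0.12,0,0,0],[-0.4,0,0,0,0,0],[-0.4,0,0,0,0,0],[0,0,0,0,0,0]]'
python3 -m inch '[[-0.2,0,0,0,0,0],[-0.2,0,0,0,0,0],[-0.2,0,0,0,0,0],[0,0,0,0,0,0]]'
python3 -c "
from h import *;at(.094,129.5)"
```

```text
time_s: 6.95
position: [0.4988, -0.0544, 0.0479]
tool_rot: [0.428, 0.904, 0.0, 0.002]
force: [0.8, 0.6, -1.1]
gripper_width: 0.227
grasp_force: 40.0
time_s: 7.28
position: [0.5084, -0.0669, 0.047]
tool_rot: [0.428, 0.904, -0.0, 0.0]
force: [-0.3, -0.1, -0.1]
gripper_width: 0.232
grasp_force: 40.0
turn [ 0.    0.01 -0.03]
t 7.2833 pos [ 0.5084 -0.0669  0.047 ] yaw 129.38 F [-0.3 -0.1 -0.1] w 0.232 gf 40.0 j6 -1.04
shift(after turn) [-1.69  0.02  0.02] shift(now) [-1.69  0.02  0.02]
r,lat now mm [144.8   0.6] bearing 129.74
```

```bash
python3 -m inch '[[-0.2,0,0,0,0,0],[-0.2,0,0,0,0,0],[-0.2,0,0,0,0,0],[-0.2,0,0,0,0,0],[0,0,0,0,0,0]]'
python3 -m inch '[[-0.15,0,0,0,0,0],[-0.15,0,0,0,0,0],[-0.1,0,0,0,0,0],[0,0,0,0,0,0]]'
python3 -c "
from h import *;at(.094,129.5)"
```

```text
time_s: 7.7
position: [0.5238, -0.0855, 0.047]
tool_rot: [0.428, 0.904, -0.0, 0.001]
force: [0.3, -0.2, -1.2]
gripper_width: 0.23
grasp_force: 40.0
time_s: 8.03
position: [0.5297, -0.0934, 0.0461]
tool_rot: [0.427, 0.904, 0.0, -0.001]
force: [-1.8, 1.1, -2.2]
gripper_width: 0.226
grasp_force: 40.0
turn [-0.01 -0.04 -0.03]
t 8.0333 pos [ 0.5297 -0.0934  0.0461] yaw 129.39 F [-1.8  1.1 -2.2] w 0.226 gf 40.0 j6 -1.07
shift(after turn) [-0.56  0.04 -0.01] shift(now) [-0.56  0.04 -0.01]
r,lat now mm [110.8   1.1] bearing 130.05
```

```bash
python3 -m inch '[[-0.15,0,0,0,0,0],[-0.15,0,0,0,0,0],[-0.1,0,0,0,0,0],[0,0,0,0,0,0]]'
python3 -m inch '[[-0.08,0,0,0,0,0],[0,0,0,0,0,0]]'
python3 -c "
from h import *;at(.094,129.5)"
```

```text
time_s: 8.37
position: [0.5382, -0.1035, 0.0465]
tool_rot: [0.427, 0.904, -0.0, 0.0]
force: [0.7, -2.6, -2.7]
gripper_width: 0.23
grasp_force: 40.0
time_s: 8.53
position: [0.5398, -0.1053, 0.0468]
tool_rot: [0.427, 0.904, -0.0, 0.0]
force: [-0.7, -0.7, -3.5]
gripper_width: 0.231
grasp_force: 40.0
turn [-0.    0.01 -0.02]
t 8.5333 pos [ 0.5398 -0.1053  0.0468] yaw 129.4 F [-0.7 -0.7 -3.5] w 0.231 gf 40.0 j6 -1.09
shift(after turn) [-0.04  0.03  0.02] shift(now) [-0.04  0.03  0.02]
r,lat now mm [95.1  0.9] bearing 130.02
```

Nearly home with little force; I'll push in small steps until it reaches the end stop.

```bash
for i in 1; do python3 -m inch '[[-0.05,0,0,0,0,0],[0,0,0,0,0,0]]'; python3 -m inch '[[-0.05,0,0,0,0,0],[0,0,0,0,0,0]]'; done
python3 -c "
from h import *;at(.094,129.5)"
```

```text
time_s: 8.7
position: [0.5403, -0.1059, 0.0466]
tool_rot: [0.427, 0.904, 0.0, -0.001]
force: [-2.5, 1.1, -1.4]
gripper_width: 0.231
grasp_force: 40.0
time_s: 8.87
position: [0.5403, -0.106, 0.0463]
tool_rot: [0.427, 0.904, 0.0, -0.002]
force: [-6.5, 4.9, 2.2]
gripper_width: 0.226
grasp_force: 40.0
turn [-0.01 -0.06 -0.02]
t 8.8667 pos [ 0.5403 -0.106   0.0463] yaw 129.41 F [-6.5  4.9  2.2] w 0.226 gf 40.0 j6 -1.09
shift(after turn) [-0.01  0.03 -0.  ] shift(now) [-0.01  0.03 -0.  ]
r,lat now mm [94.3  1. ] bearing 130.08
```

```bash
python3 -m inch '[[-0.06,0,0,0,0,0],[0,0,0,0,0,0]]'; python3 -m inch '[[-0.06,0,0,0,0,0],[0,0,0,0,0,0]]'
python3 -c "
from h import *;at(.094,129.5)"
```

```text
time_s: 9.03
position: [0.5403, -0.1063, 0.0458]
tool_rot: [0.427, 0.904, 0.001, -0.004]
force: [-7.4, 7.8, 2.8]
gripper_width: 0.23
grasp_force: 40.0
time_s: 9.2
position: [0.5404, -0.1066, 0.0451]
tool_rot: [0.427, 0.904, 0.001, -0.005]
force: [-9.8, 11.0, 3.2]
gripper_width: 0.229
grasp_force: 40.0
turn [-0.03 -0.15 -0.02]
t 9.2 pos [ 0.5404 -0.1066  0.0451] yaw 129.43 F [-9.8 11.   3.2] w 0.229 gf 40.0 j6 -1.09
shift(after turn) [ 0.01  0.04 -0.04] shift(now) [ 0.01  0.04 -0.04]
r,lat now mm [93.8  1.3] bearing 130.27
```

Force now climbs steadily with no travel (15 N > plunger's 10 N) at r ≈ 94 mm, so it's at the end stop. I'll relax slightly and swing the head anticlockwise about the axis, watching forces.

```bash
python3 -m inch '[[-0.05,0,0,0,0,0],[0,0,0,0,0,0],[0.12,0,0,0,0,0],[0,0,0,0,0,0]]'
python3 -c "
from h import *;at(.094,129.5)"
python3 -m inch '[[-0.004,-0.164,0,0,0,-0.75],[-0.004,-0.164,0,0,0,-0.75],[-0.004,-0.164,0,0,0,-0.75],[-0.004,-0.164,0,0,0,-0.75],[0,0,0,0,0,0]]'
python3 -c "
from h import *;at(.094,141.5)"
```

```text
time_s: 9.53
position: [0.5407, -0.1068, 0.0457]
tool_rot: [0.427, 0.904, 0.0, -0.002]
force: [-4.7, 4.4, -2.4]
gripper_width: 0.228
grasp_force: 40.0
turn [-0.02 -0.06 -0.02]
t 9.5333 pos [ 0.5407 -0.1068  0.0457] yaw 129.44 F [-4.7  4.4 -2.4] w 0.228 gf 40.0 j6 -1.09
shift(after turn) [ 0.02  0.04 -0.02] shift(now) [ 0.02  0.04 -0.02]
r,lat now mm [93.5  1.1] bearing 130.19
time_s: 9.95
position: [0.5266, -0.1214, 0.0457]
tool_rot: [0.329, 0.944, 0.001, -0.003]
force: [-4.8, 6.5, -1.0]
gripper_width: 0.233
grasp_force: 40.0
turn [-0.01 -0.07  0.01]
t 9.95 pos [ 0.5266 -0.1214  0.0457] yaw 141.53 F [-4.8  6.5 -1. ] w 0.233 gf 40.0 j6 -1.34
shift(after turn) [ 0.01  0.06 -0.02] shift(now) [ 0.01  0.06 -0.02]
r,lat now mm [93.6  1.9] bearing 142.65
```

```bash
python3 -m inch '[[-0.004,-0.164,0,0,0,-0.75],[-0.004,-0.164,0,0,0,-0.75],[-0.004,-0.164,0,0,0,-0.75],[-0.004,-0.164,0,0,0,-0.75],[0,0,0,0,0,0]]'
python3 -c "
from h import *;at(.094,153.5)"
python3 -m inch '[[-0.004,-0.164,0,0,0,-0.75],[-0.004,-0.164,0,0,0,-0.75],[-0.004,-0.164,0,0,0,-0.75],[-0.004,-0.164,0,0,0,-0.75],[0,0,0,0,0,0]]'
python3 -c "
from h import *;at(.094,165.5)"
```

```text
time_s: 10.37
position: [0.5162, -0.1378, 0.0457]
tool_rot: [0.229, 0.973, 0.001, -0.002]
force: [-5.4, 2.9, -1.5]
gripper_width: 0.229
grasp_force: 40.0
turn [ 0.01 -0.07  0.01]
t 10.3667 pos [ 0.5162 -0.1378  0.0457] yaw 153.54 F [-5.4  2.9 -1.5] w 0.229 gf 40.0 j6 -1.58
shift(after turn) [ 0.    0.06 -0.02] shift(now) [ 0.    0.06 -0.02]
r,lat now mm [93.9  1.7] bearing 154.52
time_s: 10.78
position: [0.5095, -0.1569, 0.0458]
tool_rot: [0.126, 0.992, 0.001, -0.002]
force: [-3.9, 3.5, -2.5]
gripper_width: 0.23
grasp_force: 40.1
turn [ 0.01 -0.06  0.02]
t 10.7833 pos [ 0.5095 -0.1569  0.0458] yaw 165.57 F [-3.9  3.5 -2.5] w 0.23 gf 40.1 j6 -1.83
shift(after turn) [ 0.    0.08 -0.02] shift(now) [ 0.    0.08 -0.02]
r,lat now mm [94.   2.3] bearing 166.89
```

```bash
python3 -m inch '[[-0.004,-0.164,0,0,0,-0.75],[-0.004,-0.164,0,0,0,-0.75],[-0.004,-0.164,0,0,0,-0.75],[0,-0.03,0,0,0,-0.15],[0,0,0,0,0,0]]'
python3 - <<'E'
from h import *
from cell import bot
at(.094,175.3)
d={};r=[]
for n,o in(("scene",(240,210)),("side",(275,190))):
    c=d[n]=bot.capture(n);f=c["color"][o[1]:o[1]+75,o[0]:o[0]+100];r.append(cv2.resize(f,(400,300),interpolation=cv2.INTER_CUBIC))
pickle.dump(d,open("c3.pkl","wb"));cv2.imwrite("pics/c3.png",np.hstack(r)[:,:,::-1])
E
```

```text
time_s: 11.2
position: [0.5071, -0.1721, 0.0459]
tool_rot: [0.043, 0.999, 0.001, -0.002]
force: [-4.6, 2.9, -2.9]
gripper_width: 0.228
grasp_force: 40.0
turn [ 0.02 -0.05 -0.06]
t 11.2 pos [ 0.5071 -0.1721  0.0459] yaw 175.04 F [-4.6  2.9 -2.9] w 0.228 gf 40.0 j6 -2.02
shift(after turn) [-0.    0.06 -0.01] shift(now) [-0.    0.06 -0.01]
r,lat now mm [94.1  1.7] bearing 176.31
```

View pics/c3.png

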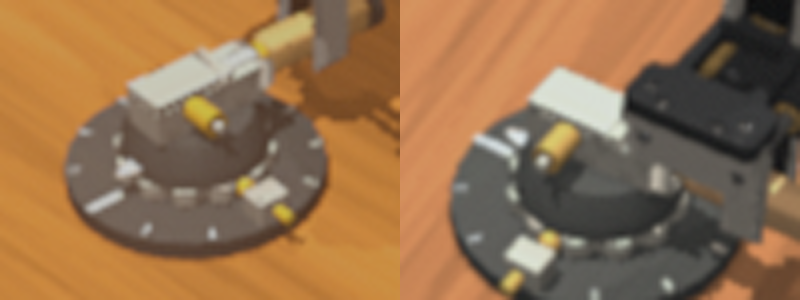

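The head has turned: the pointer wedge is at scene crop (130,167) and side crop (517,135), the long mark at (104,202) and (491,146). Triangulating the pointer's bearing and the roof heading.

Run:
```python
from h import *
d=pickle.load(open("c3.pkl","rb"));S,T=d["scene"],d["side"]
s=lambda *p:(np.array(p)+.5)/4.+[239.5,209.5]
t=lambda *p:(np.array(p)+.5)/4.+[274.5,189.5]
aS,aT=np.array([.598,-.1788]),np.array([.6015,-.1776])
for z in np.arange(.014,.045,.004):
    p=back(S,s((130,167)),z)[0,:2]-aS;q=back(T,t((117,135)),z)[0,:2]-aT
    print(round(z,3),np.round(np.r_[p,q]*1e3,1),[round(np.degrees(np.arctan2(v[1],v[0])),1) for v in(p,q)])
P=back(S,s((131,85),(204,48),(155,108)),.078)[:,:2];print("S edge",np.degrees(np.arctan2(*(P[1]-P[0])[::-1])))
Q=back(T,t((129,100),(226,138),(157,68),(228,98)),.078)[:,:2]
print("T edges",np.degrees(np.arctan2(*(Q[1]-Q[0])[::-1])),np.degrees(np.arctan2(*(Q[3]-Q[2])[::-1])))
for n,C,a in(("S",S,aS),("T",T,aT)):
  for ang in(160,175.3):
    R=Ro.from_euler("z",ang,degrees=True)
    p=proj(C,R.apply(np.array([(-36,-15,78),(-36,15,78),(20,-15,78),(20,15,78)])/1e3)+[*a,0]);o=(239.5,209.5) if n=="S" else(274.5,189.5)
    print(n,ang,np.round((p-o)*4-.5).tolist())
```

```text
0.014 [ 34.1 -21.9  60.7 -20.1] [np.float64(-32.7), np.float64(-18.3)]
0.018 [ 37.2 -17.9  58.7 -16.5] [np.float64(-25.6), np.float64(-15.7)]
0.022 [ 40.4 -13.8  56.7 -12.8] [np.float64(-18.9), np.float64(-12.7)]
0.026 [43.6 -9.8 54.7 -9.2] [np.float64(-12.7), np.float64(-9.5)]
0.03 [46.7 -5.7 52.7 -5.5] [np.float64(-7.0), np.float64(-6.0)]
0.034 [49.9 -1.7 50.8 -1.9] [np.float64(-2.0), np.float64(-2.1)]
0.038 [53.1  2.3 48.8  1.7] [np.float64(2.5), np.float64(2.0)]
0.042 [56.3  6.4 46.8  5.4] [np.float64(6.5), np.float64(6.6)]
S edge 177.5598792685031
T edges 178.40802256525825 175.97770861866238
S 160 [[144.0, 102.0], [126.0, 74.0], [233.0, 77.0], [213.0, 51.0]]
S 175.3 [[158.0, 108.0], [127.0, 84.0], [234.0, 71.0], [203.0, 49.0]]
T 160 [[133.0, 86.0], [176.0, 60.0], [207.0, 142.0], [250.0, 115.0]]
T 175.3 [[127.0, 99.0], [158.0, 66.0], [220.0, 140.0], [250.0, 106.0]]
```

Roof edges (≈177°) and pointer (≈-3°) match the mark within measurement error. I'll let go, clear the view, and check where it settles.

```bash
python3 -m inch '[[0,0,0,0,0,0],[0,0,0,0,0,0],[0,0,0,0,0,0],[0,0,0,0,0,0],[0,0,0,0,0,0]]' 0.3
python3 -c "
from h import *;at(.094,175.3)"
python3 -m inch '[[0,0,0,0,0,0],[0,0,0,0,0,0],[0,0,-0.3,0,0,0],[0,0,-0.7,0,0,0],[0,0,-0.9,0,0,0]]'
python3 -m inch '[[0,0,-0.9,0,0,0],[0,0,-0.9,0,0,0],[0.5,0.9,-0.6,0,0,0],[0.9,0.9,-0.2,0,0,0],[0.9,0.9,0,0,0,0]]'
python3 -m inch '[[0.9,0.9,0,0,0,0],[0.9,0.9,0,0,0,0],[0.9,0.9,0,0,0,0],[0.9,0,0,0,0,0],[0.5,0,0,0,0,0]]'
python3 - <<'E'
from h import *
from cell import bot
at(.094,175.3)
d={};r=[];c3=pickle.load(open("c3.pkl","rb"))
for n,o in(("scene",(240,195)),("side",(275,190))):
    c=d[n]=bot.capture(n);f=c["color"][o[1]:o[1]+75,o[0]:o[0]+100];r.append(cv2.resize(f,(400,300),interpolation=cv2.INTER_CUBIC))
    a=c["color"][220:255,265:300] if n=="scene" else c["color"][200:235,300:330]
    b=c3[n]["color"][220:255,265:300] if n=="scene" else c3[n]["color"][200:235,300:330]
    print(n,np.abs(a.astype(int)-b).mean())
pickle.dump(d,open("c4.pkl","wb"));cv2.imwrite("pics/c4.png",np.hstack(r)[:,:,::-1])
E
```

```text
time_s: 11.72
position: [0.5092, -0.1732, 0.0475]
tool_rot: [0.044, 0.999, -0.0, 0.001]
force: [-0.7, 0.6, 0.0]
gripper_width: 0.549
grasp_force: 0.0
turn [-0.01  0.03 -0.08]
t 11.7167 pos [ 0.5092 -0.1732  0.0475] yaw 175.0 F [-0.7  0.6  0. ] w 0.549 gf 0.0 j6 -2.02
shift(after turn) [0.07 0.08 0.04] shift(now) [0.07 0.08 0.04]
r,lat now mm [91.9  2.5] bearing 176.86
time_s: 12.13
position: [0.507, -0.1718, 0.103]
tool_rot: [0.044, 0.999, 0.001, -0.002]
force: [-0.5, 0.0, -0.6]
gripper_width: 0.651
grasp_force: 0.0
time_s: 12.55
position: [0.4475, -0.086, 0.1849]
tool_rot: [0.044, 0.999, -0.001, 0.002]
force: [0.3, 0.6, -0.1]
gripper_width: 0.651
grasp_force: 0.0
time_s: 12.97
position: [0.3293, 0.0069, 0.1817]
tool_rot: [0.042, 0.999, -0.0, 0.0]
force: [-0.4, -0.1, 0.5]
gripper_width: 0.649
grasp_force: 0.0
turn [-0.    0.01 -0.03]
t 12.9667 pos [0.3293 0.0069 0.1817] yaw 175.19 F [-0.4 -0.1  0.5] w 0.649 gf 0.0 j6 -1.81
shift(after turn) [-6.4  -5.41  4.51] shift(now) [-6.41 -5.39  4.52]
r,lat now mm [ 286.  -162.2] bearing 145.74
scene 3.204081632653061
side 0.8250793650793651
```

Run:
```python
from h import *
d=pickle.load(open("c4.pkl","rb"));rows=[]
for ov in(0,1):
    r=[]
    for n,a,o in(("scene",(.598,-.1788),(245,190)),("side",(.6015,-.1776),(290,195))):
        im=cv2.resize(d[n]["color"][o[1]:o[1]+75,o[0]:o[0]+100],(400,300),interpolation=cv2.INTER_CUBIC)
        R=Ro.from_euler("z",175.3,degrees=True)
        def L(pts,col):
            p=(proj(d[n],R.apply(np.array(pts,float)/1e3)+[*a,0])-o+.5)*4-.5
            cv2.polylines(im,[np.round(p).astype(int).reshape(-1,1,2)],False,col,1)
        if ov:
            L([(-36,-15,78),(-36,15,78),(20,15,78),(20,-15,78),(-36,-15,78)],(255,0,0))
            L([(54,-11,76),(54,11,76),(134,11,76),(134,-11,76),(54,-11,76)],(0,0,255))
            for x in(134,142):L([(x,14*np.cos(q),65+14*np.sin(q)) for q in np.linspace(0,6.3,30)],(0,255,0))
            L([(-79,0,14),(-55,0,14)],(255,0,255))
        r.append(im)
    rows.append(np.hstack(r))
cv2.imwrite("pics/f.png",np.vstack(rows)[:,:,::-1])
```

```text
(no output)
```

View pics/f.png

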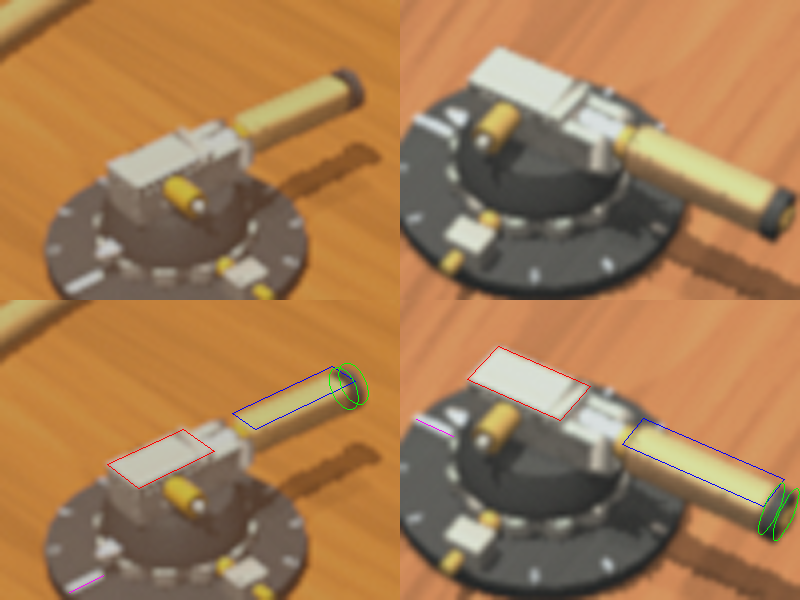

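The last view shows the handle at its home overlay (blue/green boxes), the roof on the 175.3° overlay (red) and the pointer in line with the long mark. Now a numeric check that the head angle is settled and exact.

Run:
```python
from h import *
c3=pickle.load(open("c3.pkl","rb"));c4=pickle.load(open("c4.pkl","rb"));c0=pickle.load(open("c0.pkl","rb"))
from cell import bot
for n,a,pts in(("scene",(.598,-.1788),[(-36,15,78),(-36,-15,78),(-36,-15,66),(-36,15,70),(0,-16,65)]),("side",(.6015,-.1776),[(-36,15,78),(-36,-15,78),(0,-20,65),(-36,0,78)])):
    R=lambda g:Ro.from_euler("z",g,degrees=True)
    P=np.array(pts)/1e3;p0=proj(c3[n],R(175.3).apply(P)+[*a,0]).astype(np.float32)
    g=[cv2.cvtColor(c[n]["color"],cv2.COLOR_RGB2GRAY) for c in(c3,c4)]
    q,st,e=cv2.calcOpticalFlowPyrLK(*g,p0.reshape(-1,1,2),None,winSize=(11,11))
    J=(proj(c3[n],R(176.3).apply(P)+[*a,0])-p0)
    f=q.reshape(-1,2)-p0;print(n,"flow",f.round(2).tolist(),"deg",round((J*f).sum()/(J*J).sum(),2))
    # best heading by roof-mask fit: bright, low-saturation pixels in roof quad
    for nm,c in(("c0",c0),("c4",c4)):
        if 1:
            hsv=cv2.cvtColor(c[n]["color"],cv2.COLOR_RGB2HSV).astype(float);big=cv2.resize((hsv[...,2]-hsv[...,1]).astype(np.float32),None,fx=4,fy=4,interpolation=cv2.INTER_CUBIC)
            best=[]
            for ang in np.arange(100,200,.5):
                def m(s):
                    Q=np.array([(-36-s,-15-s),(-36-s,15+s),(20+s,15+s),(20+s,-15-s)])/1e3
                    p=(proj(c[n],R(ang).apply(np.c_[Q,[.078]*4])+[*a,0])+.5)*4-.5
                    M=np.zeros(big.shape,np.uint8);cv2.fillConvexPoly(M,np.round(p).astype(np.int32),1);return M.astype(bool)
                i=m(-1);o=m(4)&~m(1);best.append((big[i].mean()-big[o].mean(),ang))
            print(nm,"roof heading",sorted(best)[-3:])
```

```text
scene flow [[0.20999999344348907, -0.029999999329447746], [0.03999999910593033, -0.17000000178813934], [0.05999999865889549, -0.18000000715255737], [0.1899999976158142, -0.07000000029802322], [121.2300033569336, -44.099998474121094]] deg 62.14
c0 roof heading [(np.float32(93.33627), np.float64(129.5)), (np.float32(93.636055), np.float64(132.5)), (np.float32(96.06147), np.float64(131.0))]
c4 roof heading [(np.float32(81.47008), np.float64(175.5)), (np.float32(81.78631), np.float64(174.5)), (np.float32(82.18191), np.float64(176.5))]
side flow [[217.82000732421875, 138.17999267578125], [180.1199951171875, 10.640000343322754], [97.58999633789062, 21.690000534057617], [244.67999267578125, 61.72999954223633]] deg -280.03
c0 roof heading [(np.float32(115.70437), np.float64(129.0)), (np.float32(115.75418), np.float64(130.0)), (np.float32(116.14511), np.float64(130.5))]
c4 roof heading [(np.float32(113.69814), np.float64(175.5)), (np.float32(113.75905), np.float64(176.0)), (np.float32(114.31204), np.float64(175.0))]
```

```bash
python3 -m inch '[[0,0,0,0,0,0],[0,0,0,0,0,0],[0,0,0,0,0,0],[0,0,0,0,0,0],[0,0,0,0,0,0]]'>/dev/null;python3 -m inch '[[0,0,0,0,0,0],[0,0,0,0,0,0],[0,0,0,0,0,0],[0,0,0,0,0,0],[0,0,0,0,0,0]]'
python3 - <<'E'
from h import *
from cell import bot
c4=pickle.load(open("c4.pkl","rb"));c0=pickle.load(open("c0.pkl","rb"))
for n,b in(("scene",(250,205,345,275)),("side",(285,195,395,270))):
    c=bot.capture(n)["color"].astype(int);x,y,X,Y=b
    print(n,np.abs(c[y:Y,x:X]-c4[n]["color"][y:Y,x:X]).mean())
    for nm,p in(("tin",(278,312) if n=="scene" else(223,257)),("burner",(347,365) if n=="scene" else(157,325)),("loupe",(400,240) if n=="scene" else(393,340)),("hammer",(240,200) if n=="scene" else(400,180))):
        u,v=p;print(nm,np.abs(c[v-14:v+14,u-14:u+14]-c0[n]["color"][v-14:v+14,u-14:u+14]).mean().round(1),end=" ")
    print()
E
```

```text
time_s: 13.9
position: [0.3312, 0.0054, 0.1818]
tool_rot: [0.043, 0.999, -0.0, -0.0]
force: [0.4, -0.5, 0.0]
gripper_width: 0.65
grasp_force: 0.0
scene 0.586766917293233
tin 3.1 burner 2.7 loupe 2.6 hammer 2.8 
side 0.5441212121212121
tin 15.3 burner 12.2 loupe 11.3 hammer 14.3
```

```bash
python3 -c "
from cell import bot;print(bot.close_job())"
```

```text
the job is handed in; nothing more can be done
None
```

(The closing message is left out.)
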